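# Stop the tasting tray rocking

## Robot

A 6-joint arm with a two-finger parallel gripper is mounted at the origin on the work surface. World frame = base frame: x ahead of the robot, y to its left, z up, the work surface at z = 0. Lengths are in m, angles in rad, forces in N, time in s.
With the tool pointing down it reaches from about 0.35 to 0.775 m from the base axis. Payload 5.5 kg.
Tool frame: the origin (TCP) lies midway between the tips of the shut fingers; the grasp point (between the pads) lies 19 mm behind it; x points along the fingers, y is the direction in which the jaws open and shut, and the axes are right-handed (so a half turn about x gives the same grasp; the last joint's range is limited). The gripper opens to 85 mm and grips with 20 to 120 N. Pads are 22 mm wide; open, the fingers measure 114 mm over their backs; the gripper's body (76 mm by 85 mm) begins 54 mm behind the grasp point. The pads swing forward as they close: fully open they stand 13 mm farther back than shut.
Start: joints at [1.173, 0.313, 0.046, 1.304, 0, 1.431], TCP at [0.147, 0.556, 0.231] pointing down, gripper open.
Joint ranges: [-2.76, 2.76], [-0.86, 1.69], [-1.03, 1.26], [-2.2, 2.34], [-1.47, 1.5], [-3.14, 3.14]. Speed limits (rad/s): [2.57, 2.57, 3.14, 3.14, 3.14, 3.14].

## Interface

Orientations are given as a unit quaternion [w, x, y, z].
In Python, from workcell import env, optics, order, models gives the robot as it stands. The module is installed in compiled form; this text tells all that it offers.
- The arm moves only by the tool servo_tool, never from a script. Its argument "moves" is a list of rows, each a list of 5 numbers: the shift along the tool's x, y, z in cm, then the turn about the tool's x in rad, then the closure, from -1 (fully open) to 1 (shut). A call has exactly 10 rows; each row shifts and turns the commanded pose from where the row before left it, along the tool's axes as they then stand; what a row does not reach is not made up. A row lasts 1/8 s, in which the tool goes at most 62.5 mm and 10.7 degrees, less where a joint would pass 70% of its speed; a pose out of reach is approached as far as the arm can. A call is refused whole if a number of a shift passes 6.25 or a number of a turn 0.188, either way. A call with a gripper value outside its range is refused whole. The fingers move at their own pace and stop on an object; "grip_force" is the grip in N (left out, the last holds). Time passes only in rows, so rows that do not move let the fingers close, or fill a call up. It gives the time, the measured TCP pose, the force and the opening at its end, in the units of the state.
- env.get_state(): the state, without advancing time (a new reading comes with each control period).
- optics.read_camera(name): name is "scene" or "top"; returns a dict with "pixels" (384x512x3 uint8, blue, green, red), "vertical_fov" (degrees; the focal length in pixels is half the picture's height over the tangent of half this angle, whatever the lens; pixels are square), "cx", "cy" (the principal point, pixels), "extrinsics" (4x4, takes a point from world to camera coordinates). Camera axes: x right, y up, looking along -z (the intrinsics and any distortion apply to the point x, -y, -z); pixel columns grow to the right and rows downward; lengths in m; the calibration is good to about 2 mm. A picture is of the moment at which its call begins. There is no depth.
- order.hand_in(): hands the job in, once; it reports no verdict.
Trained networks look in a picture, given as the dict that the camera call returned (one of the last four; its "shot" number tells which), for a name from the list of things; names that differ only in an ending like _2 or _b are one class to them, and where a whole thing is asked for, a point or a joint stands for the part that bears it (a point fixed in the world has none). Each returns a list of dicts, best first, with "conf" (0 to 1); they miss things now and then, are a little off and sometimes report something else, mostly with a low value. They report only what shows in the picture. A call takes as long as a camera call. They do not tell look-alikes from the thing itself.
- models.outline_of(name, picture): "pixels" (384x512 bool, what is visible of it) and "location" ([column, row] in pixels, amid what is visible of it).
- models.pinpoint(name, picture): "location" ([column, row] in pixels: a listed point, or the origin of a listed thing).
The state is a dict: "clock": time; "joint_pos": joint angles; "qvel": joint speeds; "tau": joint torques, N m; "tcp_pos": TCP position; "orientation": TCP orientation; "wrist_force": force on the tool from outside, world axes, zero at the start; "ft_torque": the same for the moment, N m; "finger_gap": finger opening in m.
Only numpy, scipy, OpenCV 4.12 (cv2) and the standard library are available. Lean on these libraries where they do the work, as an engineer would, in place of code of your own. Each camera call takes 0.05 s, during which the arm holds its last target.

## Task

On this market stall two wooden tasting trays stand on display boards, and one of them rocks because two of its feet are up on the raised batten of its board. Turn that tray on the spot until it sits square with the board, in the middle of it, level and steady with all four feet down on the flat wood and the batten running between the feet, then let go. Leave the other tray where it is and do not knock over the bottle between the boards.

Things in the scene. Friction and masses are not known exactly. Their poses are not given: they have to be found in the camera images.
- tray: The rocking tray, 0.3-0.55 kg: wooden plate 120x120 mm, top 32 mm up, on four 18 mm ball feet at x,y = +-45. Upright flat handle in its middle, 56 (x) x 18 (y) mm, its top 120 mm up. Fixed pick cup, 30 mm dia., 67 mm up, at x=y=+38. Origin: mid feet, at their lowest points; z up. Starts leaning about 9 deg, its x about 45 deg counter-clockwise of the board's x; 45 deg either way squares it.
- board: The board under the rocking tray, fixed: pale plywood, 200 (x) x 160 (y) x 12 mm thick, with a flat dark batten 26 mm wide and 10 mm high (top 22 mm above the table) along the whole x length of its middle. Origin: centre of the underside, on the table; x along the batten, z up. At the start the tray's feet at (+45,-45) and (-45,+45) stand on the batten.
- tray2: The other tray, same make and same axes, standing steady and about square on a second board of the same kind some 0.34 to 0.51 m from the first. To be left alone.
- bottle: Loose full bottle, 56 mm diameter, 190 mm tall, standing on the table between the two boards. Origin: centre of its underside.
Things that resemble listed ones, but are neither listed nor needed, are in the scene too. What is shaped like the tray but green is not meant.

How it is judged:
By the outcome, as a careful person would: the job done as asked, in the order asked, and still so for the second after the job is handed in, with the robot touching nothing.
It also fails if it takes over 32 s, if anything falls off the work surface, if the arm or the gripper's body presses on something with over 40 N, if the wrist force passes 120 N, or if a joint passes its speed limit or range.

## Working session

There is one attempt and no reset: what is moved stays moved. The work goes in short steps, Python scripts to look and compute and a tool call to move; the robot and the scene stay as the last step left them, time stands still between calls to the robot, and variables do not carry over. Pictures are saved under pics/ and viewed, and the job is handed in when it is done.

Besides the shell and the picture viewer there is one more tool, called after "Emit:" as name([rows], argument=value, ...), one row to a line, values as JSON. servo_tool: Moves the arm, as the interface text tells. Its arguments: {"type":"object","properties":{"moves":{"type":"array"},"grip_force":{"type":"number"}},"required":["moves"]}

```bash
mkdir -p pics; cat > h.py <<'E'
import numpy as np,cv2,pickle
from workcell import env,optics,order,models
def snap(name,tag):
    p=optics.read_camera(name)
    cv2.imwrite(f'pics/{tag}.png',np.ascontiguousarray(p['pixels']))
    pickle.dump(p,open(f'pics/{tag}.pkl','wb'))
    return p
def K(p):
    f=p['pixels'].shape[0]/2/np.tan(np.radians(p['vertical_fov'])/2)
    return np.array([[f,0,p['cx']],[0,f,p['cy']],[0,0,1.]])
def proj(p,X):
    X=np.atleast_2d(X);E=np.array(p['extrinsics']);c=X@E[:3,:3].T+E[:3,3]
    c=c*[1,-1,-1];u=c@K(p).T
    return u[:,:2]/u[:,2:]
def ray(p,uv,z):
    E=np.array(p['extrinsics']);R=E[:3,:3];o=-R.T@E[:3,3]
    d=np.linalg.inv(K(p))@[uv[0],uv[1],1];d=R.T@(d*[1,-1,-1])
    return o+d*(z-o[2])/d[2]
E
python3 - <<'E'
from h import *
for n in ['scene','top']:
    p=snap(n,n+'0')
    print({k:v for k,v in p.items() if k!='pixels'})
    for o in ['tray','board','bottle']:
        print(n,o,[(np.round(d['location']),round(d['conf'],2)) for d in models.outline_of(o,p)],[(np.round(d['location'],1),round(d['conf'],2)) for d in models.pinpoint(o,p)])
print(env.get_state())
E
```

```text
{'vertical_fov': 51.30453119457628, 'cx': 260.34440261784783, 'cy': 187.28400869084027, 'extrinsics': array([[-0.67669316,  0.73614546, -0.01327526,  0.17893872],
       [-0.63515878, -0.57455345,  0.51619924,  0.39793398],
       [ 0.37237038,  0.3577404 ,  0.85636564, -1.62348466],
       [ 0.        ,  0.        ,  0.        ,  1.        ]]), 'shot': 1}
scene tray [(array([162., 134.]), 0.93), (array([221., 212.]), 0.74), (array([299., 169.]), 0.64), (array([389., 242.]), 0.6)] [(array([223.1, 212.5]), 0.78), (array([166.2, 140.2]), 0.73), (array([299.1, 173.9]), 0.6), (array([386.7, 245. ]), 0.57)]
scene board [(array([245., 217.]), 0.72), (array([190., 172.]), 0.45)] [(array([229.8, 216.1]), 0.78), (array([223.3, 215.6]), 0.28)]
scene bottle [(array([192., 174.]), 0.73)] [(array([196.7, 184.4]), 0.89)]
{'vertical_fov': 54.33341043310149, 'cx': 254.64515974381442, 'cy': 191.1802771333684, 'extrinsics': array([[-0.02481342, -0.99944691, -0.0221399 ,  0.22738318],
       [ 0.99466823, -0.02690017,  0.09955652, -0.46535619],
       [-0.10009702, -0.01955152,  0.99478557, -1.1827509 
[... 399 characters left out ...]
.7, 145.3]), 0.8)]
{'clock': 0.7, 'joint_pos': array([1.17339689e+00, 3.13155020e-01, 4.61345349e-02, 1.30358152e+00,
       1.88996781e-05, 1.43117689e+00]), 'qvel': array([-4.15052827e-05, -5.66246294e-04,  1.06640346e-03,  3.58300553e-04,
       -5.80409309e-04, -1.13231815e-03]), 'tau': array([-1.82709598e-03, -4.80292118e+01,  2.98747945e+01,  4.15213208e-05,
       -1.33561944e-04, -2.80170144e-05]), 'tcp_pos': array([0.14662796, 0.55605921, 0.23136295]), 'orientation': array([ 0.70125324,  0.09095487,  0.70122967, -0.09081884]), 'wrist_force': array([-0.53802484,  0.26314796, -1.39825807]), 'ft_torque': array([ 0.04654951, -0.00233441, -0.00596281]), 'finger_gap': 0.08528645053891311}
```

```bash
python3 - <<'E'
import cv2
for n in ['scene0','top0']:
    a=cv2.imread(f'pics/{n}.png'); cv2.imwrite(f'pics/{n}b.png',cv2.resize(a,(800,600),interpolation=cv2.INTER_CUBIC))
E
```

```text
(no output)
```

View pics/scene0b.png

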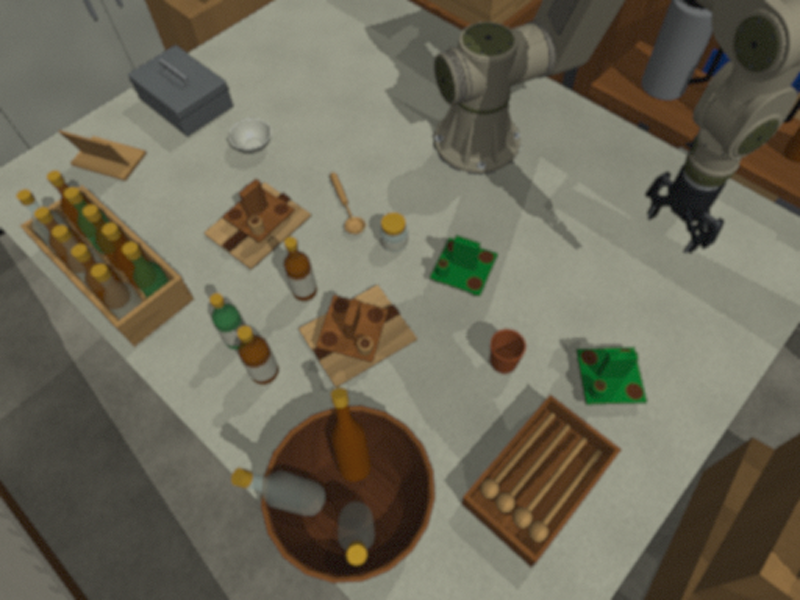

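View pics/top0b.png

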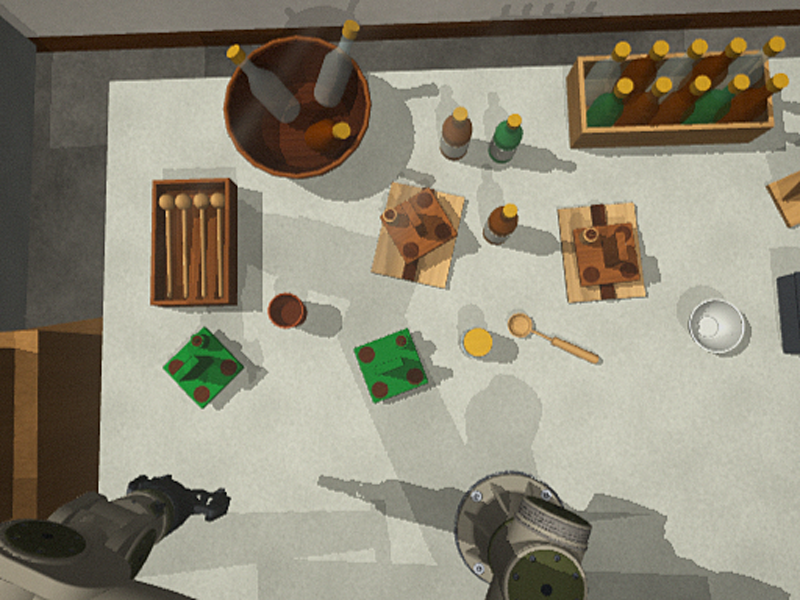

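Four tray-like things in the top view, in 512x384 pixels: brown (268,145), brown (388,165), green (252,232) and green (129,236). The greens are excluded by their colour. The tray at (268,145) is turned about 45° to its board's batten, so it's the rocking one. The one at (388,165) stands square, so it's tray2. The bottle between the boards is at about (320,140). I'll enlarge the crop to confirm.

```bash
python3 - <<'E'
import cv2
a=cv2.imread('pics/top0.png')[105:195,225:345]; cv2.imwrite('pics/c1.png',cv2.resize(a,(800,600),interpolation=cv2.INTER_CUBIC))
a=cv2.imread('pics/scene0.png')[150:255,160:300]; cv2.imwrite('pics/c2.png',cv2.resize(a,(800,600),interpolation=cv2.INTER_CUBIC))
E
```

```text
(no output)
```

View pics/c1.png

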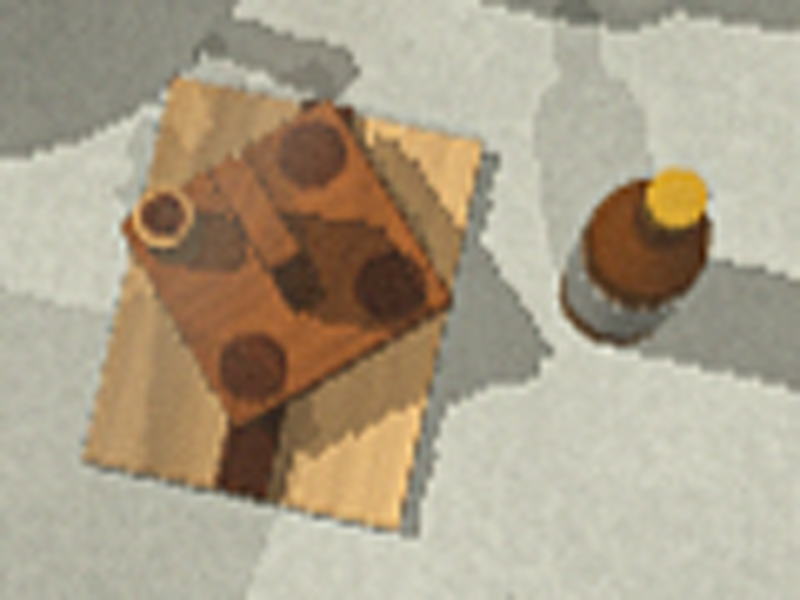

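View pics/c2.png

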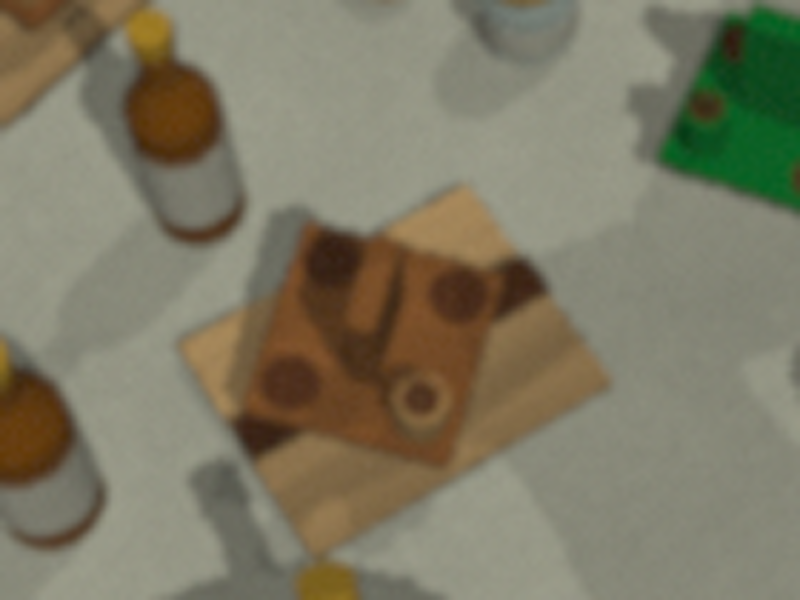

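```bash
cat > fit.py <<'E'
from h import *
from scipy.optimize import least_squares
from scipy.spatial.transform import Rotation as Rn
pt=pickle.load(open('pics/top0.pkl','rb'));ps=pickle.load(open('pics/scene0.pkl','rb'))
ct=lambda a:np.array([225,105])+(np.array(a)+.5)/6.6667-.5
cs=lambda a:np.array([160,150])+(np.array(a)+.5)/5.7143-.5
# board: corners x+ y+, x+ y-, x- y-, x- y+
C=np.array([[.1,.08,.012],[.1,-.08,.012],[-.1,-.08,.012],[-.1,.08,.012]])
bt=ct([(172,77),(487,146),(403,530),(85,460)])
bs=cs([(318,555),(180,345),(465,185),(608,380)])
def bx(q):
    R=Rn.from_euler('z',q[2]).as_matrix();return C@R.T+[q[0],q[1],0]
for lab,use in (('both',3),('top',1),('scene',2)):
    f=lambda q:np.concatenate(([(proj(pt,bx(q))-bt).ravel()] if use&1 else [])+([(proj(ps,bx(q))-bs).ravel()] if use&2 else []))
    r=least_squares(f,[.55,.2,-.2]);print(lab,r.x,np.degrees(r.x[2]),np.round(r.fun,1));
    if use==3:B=r.x
# tray
c=.06
P=np.array([[-.045,.045,.032],[-.045,-.045,.032],[.045,-.045,.032],[.038,.038,.067],[c,c,.032],[c,-c,.032],[-c,-c,.032],[-c,c,.032]])
tt=ct([(252,365),(392,287),(312,152),(163,218),(125,228),(330,102),(452,300),(237,424)])
ts=cs([(458,293),(333,258),(290,382),(420,400),(442,467),(240,410),(303,225),(500,272)])
def tx(q,P=P): return P@Rn.from_rotvec(q[3:]).as_matrix().T+q[:3]
for lab,use in (('both',3),('top',1),('scene',2)):
    f=lambda q:np.concatenate(([(proj(pt,tx(q))-tt).ravel()] if use&1 else [])+([(proj(ps,tx(q))-ts).ravel()] if use&2 else []))
    r=least_squares(f,[B[0],B[1],.015,0,0,.5]);q=r.x;print(lab,np.round(q,4),np.round(r.fun,1));
    R=Rn.from_rotvec(q[3:]).as_matrix();print(' xaxis yaw',np.degrees(np.arctan2(R[1,0],R[0,0])),'z axis',R[:,2],'tilt',np.degrees(np.arccos(R[2,2])))
    print(' feet',np.round(tx(q,np.array([[.045,.045,0],[.045,-.045,0],[-.045,-.045,0],[-.045,.045,0]])),4),'htop',tx(q,np.array([[0,0,.12]])))
E
python3 fit.py
```

```text
both [ 0.60937321  0.17216723 -0.24370239] -13.963118514511569 [-0.7 -0.4 -0.9 -0.8 -0.9  0.1 -0.9  0.2 -1.2 -0.4 -1.1 -0.8 -0.1 -1.3
  0.6 -1.2]
top [ 0.60848129  0.16944508 -0.24601568] -14.095660152471522 [ 0.2 -0.2  0.  -0.5 -0.1  0.3 -0.1  0.4]
scene [ 0.61066332  0.17549471 -0.24178882] -13.853478811817915 [-0.7  0.6 -0.7  0.1  0.3 -0.5  1.1 -0.4]
both [ 0.6172  0.1681  0.0138 -0.1057  0.1282  0.4865] [-1.1  3.3  2.4  0.8  0.6 -1.6  0.  -0.4 -1.5 -0.4 -0.3 -0.2 -0.1  0.3
 -0.6  0.8  2.3 -0.7 -2.2 -1.2 -3.   2.4 -0.7  0.5  0.8  0.2 -0.1  0.7
  0.  -0.7  0.6 -0. ]
 xaxis yaw 27.632439875975038 z axis [0.09743151 0.13161145 0.98650166] tilt 9.42469973856494
 feet [[0.6354 0.2283 0.004 ]
 [0.6778 0.1492 0.0103]
 [0.599  0.1079 0.0236]
 [0.5565 0.187  0.0173]] htop [[0.62886253 0.18391929 0.13219783]]
top [ 0.6322  0.1653 -0.0483 -0.1458  0.1494  0.4872] [-0.7  2.1  1.5 -0.   0.5 -1.1  0.7 -0.2  0.1 -0.1 -0.6  0.7 -1.4 -0.6
 -0.1 -0.8]
 xaxis yaw 27.473832043810656 z axis [0.10783302 0.17457811 0.97872086] tilt 11.840984416790928
 feet [[ 0.6501  0.2251 -0.0609]
 [ 0.6929  0.1464 -0.0516]
 [ 0.6143  0.1056 -0.0356]
 [ 0.5715  0.1842 -0.0449]] htop [[0.64511777 0.18625979 0.06918539]]
scene [ 0.5935  0.1327 -0.0609 -0.1814  0.1187  0.4919] [ 1.5 -0.  -1.5 -0.8 -1.7  1.4 -0.2  0.1  0.2 -1.   1.5 -0.6  0.9 -0.1
 -0.6  0.9]
 xaxis yaw 27.63019165671224 z axis [0.06951551 0.20131541 0.97705665] tilt 12.297020181835212
 feet [[ 0.6114  0.1923 -0.0744]
 [ 0.6545  0.1144 -0.0614]
 [ 0.5757  0.0731 -0.0473]
 [ 0.5326  0.1511 -0.0603]] htop [[0.60189075 0.15687636 0.05638921]]
```

Confirmed: the tray at top (268,145) has its (+,-) and (-,+) feet on the batten, with the cup corner at the left. Next is a joint fit using the known contact geometry.

```bash
cat > fit2.py <<'E'
import io,contextlib
with contextlib.redirect_stdout(io.StringIO()):
    from fit import *
c=.06
P=np.array([[.038,.038,.067],[c,c,.032],[c,-c,.032],[-c,-c,.032],[-c,c,.032]])
t2=tt[3:];s2=ts[3:]
# tilt about diagonal axis d=(1,-1)/sqrt2 so (+,+) foot goes down
def tpose(x,y,yaw,tilt=np.arcsin(.01/.0636)):
    d=np.array([-1,1,0])/np.sqrt(2)
    R=Rn.from_euler('z',yaw)*Rn.from_rotvec(d*tilt)
    return R.as_matrix(),np.array([x,y,.022])
def TX(q,P=P):
    R,t=tpose(*q);return P@R.T+t
def res(q,parts=False):
    a=proj(pt,bx(q[:3]))+q[6:8]-bt; b=proj(ps,bx(q[:3]))+q[8:10]-bs
    e=proj(pt,TX(q[3:6]))+q[6:8]-t2; f=proj(ps,TX(q[3:6]))+q[8:10]-s2
    if parts: return a,b,e,f
    return np.concatenate([a.ravel(),.7*b.ravel(),e.ravel(),.7*f.ravel(),.7*q[6:]])
if __name__=='__main__':
    r=least_squares(res,[.61,.17,-.24,.61,.17,.48,0,0,0,0]);q=r.x
    print(np.round(q,4),np.degrees(q[[2,5]]))
    for a in res(q,True):print(np.round(a,1).tolist())
    R,t=tpose(*q[3:6]);print('zax',R[:,2],'htop',R@[0,0,.12]+t,'h@95',R@[0,0,.1]+t,'foot++',R@[.045,.045,0]+t)
    np.save('fit.npy',q)
    s=env.get_state();w,x,y,z=s['orientation'];T=Rn.from_quat([x,y,z,w]).as_matrix();print(T)
    print('tcp px',proj(pt,s['tcp_pos']),proj(ps,s['tcp_pos']))
    print('bottle',ray(pt,ct((610,318)),0),ray(ps,cs((200,225)),0), ray(pt,ct((678,197)),.19))
    # tray2
    for n,a in (('top',pt),('scene',ps)):
        pass
    print(ray(pt,(387.9,167.9),.012))
E
python3 fit2.py
python3 - <<'E'
import cv2
a=cv2.imread('pics/top0.png')[290:350,70:160]; cv2.imwrite('pics/c3.png',cv2.resize(a,(750,500),interpolation=cv2.INTER_CUBIC))
E
```

```text
[ 0.6094  0.1718 -0.2446  0.6188  0.1677  0.4919  0.614   0.362   0.1925
  0.9211] [-14.01213983  28.18233264]
[[0.1, -0.0], [-0.1, -0.5], [-0.2, 0.4], [-0.2, 0.5]]
[[-1.1, 0.5], [-1.0, -0.0], [0.1, -0.4], [0.7, -0.3]]
[[0.3, -0.1], [-1.1, -0.6], [0.1, -1.1], [0.6, 0.1], [0.1, 1.0]]
[[-0.1, -0.0], [0.8, 0.1], [-0.4, 0.1], [-0.1, -1.0], [0.8, 0.2]]
zax [0.04549166 0.15050791 0.98756158] htop [0.62429469 0.18575654 0.14050739] h@95 [0.62338486 0.18274638 0.12075616] foot++ [0.63701932 0.22785563 0.01199377]
[[ 5.77805362e-05  2.54934527e-01  9.66958315e-01]
 [ 1.86494458e-04  9.66958297e-01 -2.54934534e-01]
 [-9.99999981e-01  1.95062621e-04  8.32749241e-06]]
tcp px [[125.69793503 310.2996155 ]] [[426.15053344 151.54743672]]
bottle [0.59800981 0.0084925  0.        ] [0.62011845 0.01719706 0.        ] [0.61074916 0.00603849 0.19      ]
[ 0.53701183 -0.22095265  0.012     ]
```

View pics/c3.png

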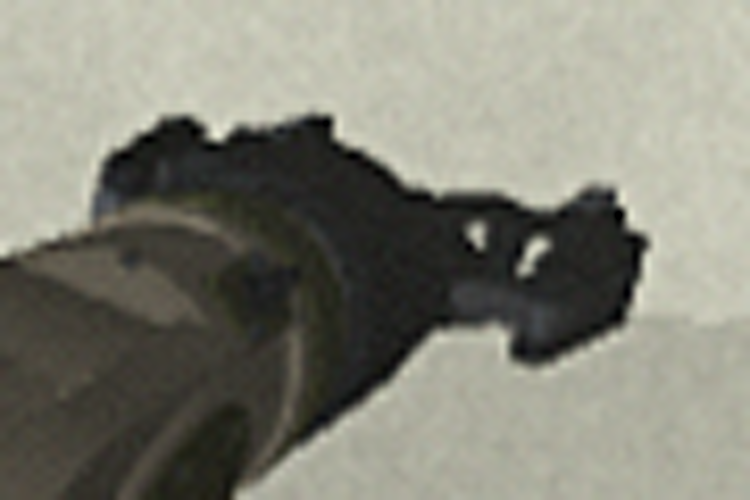

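Emit:
servo_tool([
  [0,-2.4,5.56,0,-1],
  [0,-2.4,5.56,0,-1],
  [0,-2.4,5.56,0,-1],
  [0,-2.4,5.56,0,-1],
  [0,-2.4,5.56,0,-1],
  [0,-2.4,5.56,0,-1],
  [0,-2.4,5.56,0,-1],
  [0,-2.4,5.56,0,-1],
  [0,-2.4,5.56,0,-1],
  [0,-2.4,5.56,0,-1],
], grip_force=30)

```text
clock: 1.95
tcp_pos: [0.6246, 0.1808, 0.2314]
orientation: [0.701, 0.091, 0.701, -0.091]
wrist_force: [1.4, 0.9, 0.5]
finger_gap: 0.0855
```

Emit:
servo_tool([
  [0,0,0,-0.187,-1],
  [0,0,0,-0.187,-1],
  [0,0,0,-0.187,-1],
  [0,0,0,-0.187,-1],
  [0.9,0,0,0,-1],
  [0.9,0,0,0,-1],
  [0.9,0,0,0,-1],
  [0.9,0,0,0,-1],
  [0.9,0,0,0,-1],
  [0,0,0,0,-1],
])

```text
clock: 3.2
tcp_pos: [0.6225, 0.1821, 0.1852]
orientation: [0.685, -0.171, 0.687, 0.172]
wrist_force: [-0.2, 0.3, 0.1]
finger_gap: 0.0856
```

```bash
python3 - <<'E'
from h import *
pt=snap('top','top1');ps=snap('scene','scene1')
s=env.get_state();print(s)
for n,p,o,sz in(('t',pt,(205,85),(150,112)),('s',ps,(150,140),(150,112))):
    a=p['pixels'][o[1]:o[1]+sz[1],o[0]:o[0]+sz[0]];a=cv2.resize(np.ascontiguousarray(a),(800,597),interpolation=cv2.INTER_CUBIC)
    u=(proj(p,s['tcp_pos'])[0]-o+.5)*5.333;cv2.circle(a,tuple(int(v) for v in u),4,(255,0,255),1)
    cv2.imwrite(f'pics/d{n}1.png',a)
E
```

```text
{'clock': 3.3, 'joint_pos': array([ 1.60920291e-01,  4.73666723e-01,  1.74487356e-01,  1.27149876e+00,
        9.73462010e-05, -3.29149131e-01]), 'qvel': array([-0.00042753, -0.00588212,  0.01043117,  0.00168915,  0.00011092,
       -0.00049543]), 'tau': array([-4.57942049e-03, -5.61020815e+01,  2.93542922e+01, -7.29978899e-03,
       -1.44875248e-04,  1.80212872e-03]), 'tcp_pos': array([0.62311733, 0.18222353, 0.18634976]), 'orientation': array([ 0.68602926, -0.17150625,  0.68594019,  0.17156782]), 'wrist_force': array([0.40554609, 0.37050642, 0.24015027]), 'ft_torque': array([-0.00237475,  0.0230139 ,  0.03477833]), 'finger_gap': 0.08527423064174432}
```

View pics/dt1.png

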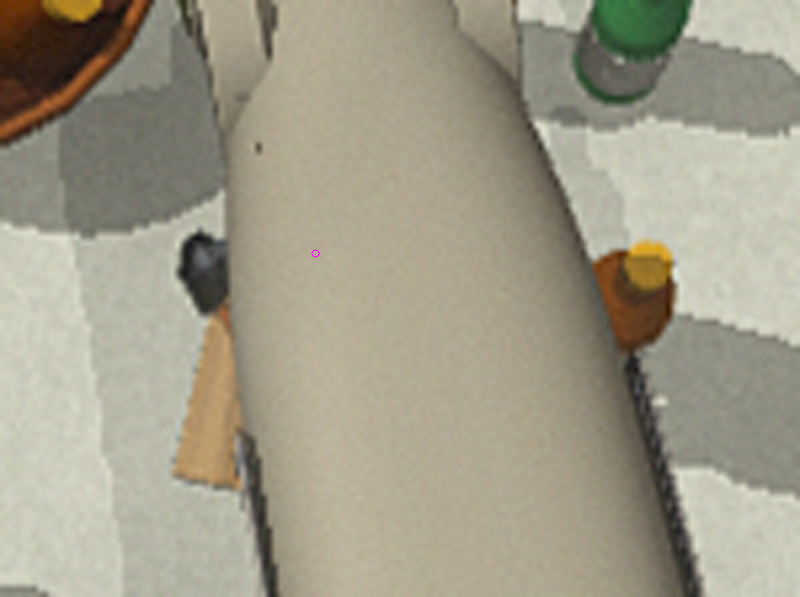

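View pics/ds1.png

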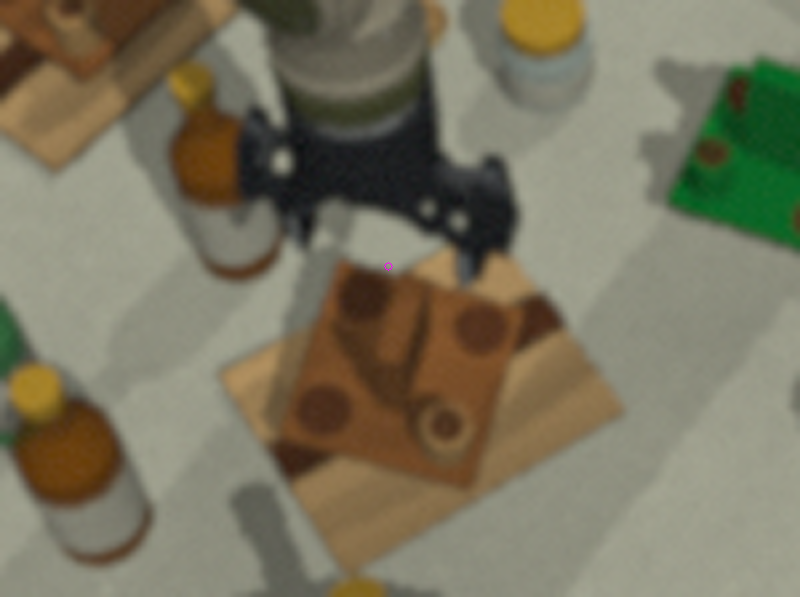

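```bash
python3 - <<'E'
from fit2 import *
q=np.load('fit.npy')
H=np.array([[sx*.028,sy*.009,z] for z in(.032,.12) for sx,sy in((1,1),(1,-1),(-1,-1),(-1,1))])
W=TX(q[3:6],H)
for n,f,o,sh in(('t','top0',(225,105),q[6:8]),('s','scene0',(160,150),q[8:10])):
    p=pickle.load(open(f'pics/{f}.pkl','rb'));a=np.ascontiguousarray(p['pixels'][o[1]:o[1]+100,o[0]:o[0]+130])
    a=cv2.resize(a,(780,600),interpolation=cv2.INTER_CUBIC)
    u=((proj(p,W)+sh-o+.5)*6).astype(int)
    for i in range(4):
        for x,y in((i,(i+1)%4),(i+4,(i+1)%4+4),(i,i+4)):cv2.line(a,u[x].tolist(),u[y].tolist(),(255,255,0),1)
    cv2.imwrite(f'pics/e{n}.png',a[:450 if n=='t' else 600,:600])
E
```

```text
(no output)
```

View pics/et.png

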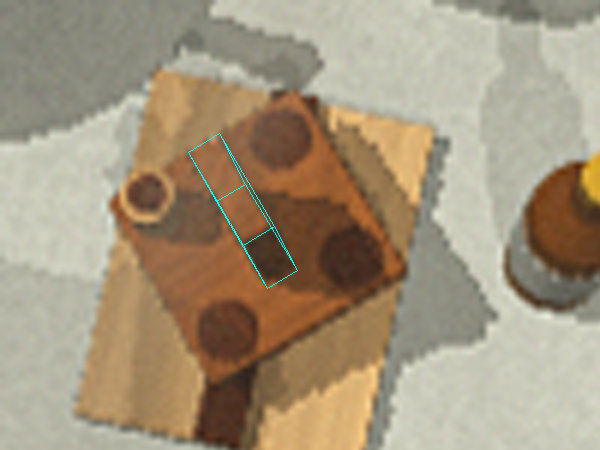

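View pics/es.png

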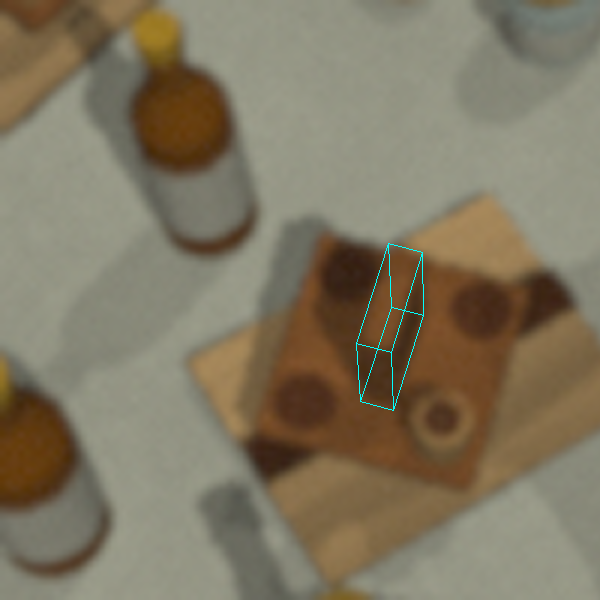

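Emit:
servo_tool([
  [2.2,0,0,0,-1],
  [2.2,0,0,0,-1],
  [2.2,0,0,0,-1],
  [2.2,0,0,0,-1],
  [0,0,0,0,-1],
  [0,0,0,0,-1],
  [0,0,0,0,0],
  [0,0,0,0,0.3],
  [0,0,0,0,0.6],
  [0,0,0,0,1],
])

```text
clock: 4.55
tcp_pos: [0.6236, 0.1813, 0.0991]
orientation: [0.686, -0.172, 0.686, 0.17]
wrist_force: [-2.3, -3.8, 7.7]
finger_gap: 0.0194
```

Emit:
servo_tool([
  [0,0,0,0,1],
  [0,0,0,0,1],
  [0,0,0,0,1],
  [0,0,0,0,1],
  [0,0,0,0,1],
  [0,0,0,0,1],
  [-0.2,0,0,0,1],
  [-0.2,0,0,0,1],
  [0,0,0,0,1],
  [0,0,0,0,1],
])

```text
clock: 5.8
tcp_pos: [0.6228, 0.1826, 0.102]
orientation: [0.686, -0.172, 0.686, 0.172]
wrist_force: [0.4, -0.6, 0.2]
finger_gap: 0.0178
```

```bash
python3 - <<'E'
from h import *
ps=snap('scene','scene2')
s=env.get_state();print(s)
for n,p,o,sz in(('s',ps,(150,140),(150,112)),):
    a=p['pixels'][o[1]:o[1]+sz[1],o[0]:o[0]+sz[0]];a=cv2.resize(np.ascontiguousarray(a),(800,597),interpolation=cv2.INTER_CUBIC)
    cv2.imwrite(f'pics/d{n}2.png',a)
E
```

```text
{'clock': 5.85, 'joint_pos': array([ 1.61326737e-01,  5.16163453e-01,  3.20985010e-02,  1.08715470e+00,
        5.41188986e-04, -3.29338825e-01]), 'qvel': array([-0.00037731, -0.00196425, -0.0006374 ,  0.00039536, -0.00166747,
       -0.00051985]), 'tau': array([-3.54264770e-02, -5.67802048e+01,  2.78827590e+01,  1.94974719e-01,
        1.35731162e-01, -1.34654249e-03]), 'tcp_pos': array([0.62280633, 0.18257322, 0.10208808]), 'orientation': array([ 0.68580045, -0.17153822,  0.68606662,  0.17194467]), 'wrist_force': array([0.1783201 , 1.08570988, 0.55408388]), 'ft_torque': array([-0.07398906, -0.22416681, -0.01597294]), 'finger_gap': 0.017686853347489453}
```

View pics/ds2.png

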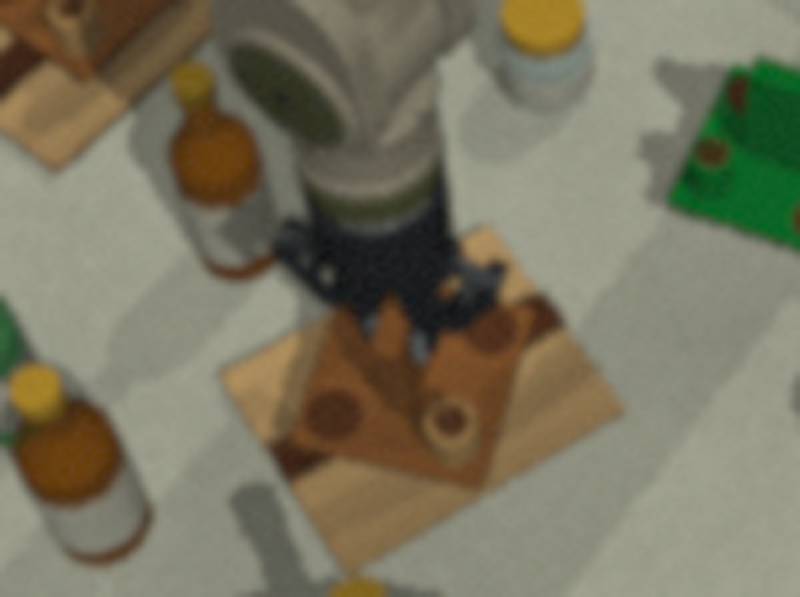

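Emit:
servo_tool([
  [-1.0,0,0,0,1],
  [-1.5,0,0,0,1],
  [0,0,0,0,1],
  [0,0,0,0.1835,1],
  [0,0,0,0.1835,1],
  [0,0,0,0.1835,1],
  [0,0,0,0.1835,1],
  [0,-1.37,0,0,1],
  [0,0,0,0,1],
  [0,0,0,0,1],
])

```text
clock: 7.1
tcp_pos: [0.6198, 0.1686, 0.1274]
orientation: [0.702, 0.086, 0.702, -0.086]
wrist_force: [-0.5, 0.1, -2.9]
finger_gap: 0.0177
```

```bash
python3 - <<'E'
from h import *
ps=snap('scene','scene3')
s=env.get_state();print(s)
for n,p,o,sz in(('s',ps,(150,140),(150,112)),):
    a=p['pixels'][o[1]:o[1]+sz[1],o[0]:o[0]+sz[0]];a=cv2.resize(np.ascontiguousarray(a),(800,597),interpolation=cv2.INTER_CUBIC)
    cv2.imwrite(f'pics/d{n}3.png',a)
E
```

```text
{'clock': 7.15, 'joint_pos': array([1.40822924e-01, 4.87365470e-01, 4.95889089e-02, 1.13279188e+00,
       2.26932463e-04, 3.83728029e-01]), 'qvel': array([ 0.00628041,  0.00269598,  0.00368677, -0.00019063, -0.00172196,
        0.00714805]), 'tau': array([-1.68425096e-01, -5.86018074e+01,  3.00567126e+01,  1.65595708e-02,
        1.49286552e-03, -1.73289195e-02]), 'tcp_pos': array([0.61981925, 0.16873501, 0.12738961]), 'orientation': array([ 0.70195503,  0.08576732,  0.701841  , -0.08557056]), 'wrist_force': array([-0.23096473, -0.44512032, -3.49266025]), 'ft_torque': array([-0.01697231,  0.00469332, -0.0330269 ]), 'finger_gap': 0.01736166274682731}
```

View pics/ds3.png

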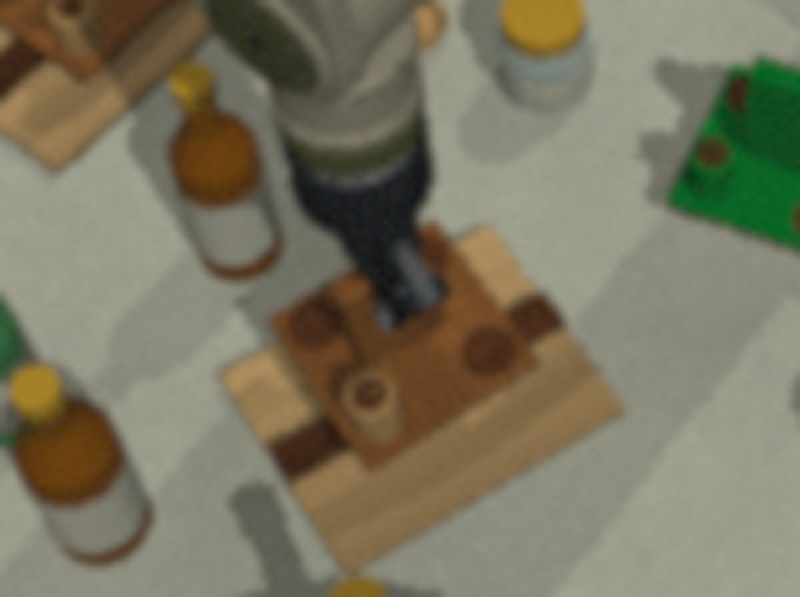

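```bash
python3 - <<'E'
from fit2 import *
q0=np.load('fit.npy');p=pickle.load(open('pics/scene3.pkl','rb'))
obs=np.array([150,140])+(np.array([(370,392),(372,470),(270,318),(432,222),(540,362)])+.5)/5.333-.5
g=np.array([.6198,.1687,.1464]) # grasp point
yaw=np.radians(-13.93)
def pose(v): # a: slide of handle along its x, h: grasp height on handle, pitch (+x down positive)
    a,h,pi=v;R=(Rn.from_euler('z',yaw)*Rn.from_euler('y',pi)).as_matrix()
    return R,g-R@[a,0,h]
def f(v):
    R,t=pose(v);return np.r_[(proj(p,P@R.T+t)+q0[8:10]-obs).ravel(),(v[1]-.097)/.003]
r=least_squares(f,[0,.097,.1]);print(r.x,np.degrees(r.x[2]),np.round(r.fun,1))
R,t=pose(r.x);F=np.array([[.045,.045,0],[.045,-.045,0],[-.045,-.045,0],[-.045,.045,0]])
print('feet',F@R.T+t,'orig',t)
E
```

```text
[0.00333374 0.09771009 0.04624052] 2.6493866547730236 [ 0.4  0.5 -0.9 -0.1 -0.8  0.   0.8 -0.6  0.4  0.   0.2]
feet [[0.66664706 0.20344401 0.04686837]
 [0.6449808  0.11609086 0.04686837]
 [0.55772102 0.13773397 0.05102854]
 [0.57938728 0.22508712 0.05102854]] orig [0.61218404 0.17058899 0.04894845]
```

Emit:
servo_tool([
  [0.8,0,-0.3,0,1],
  [0.8,0,0,0,1],
  [0.6,0,0,0,1],
  [0.5,0,0,0,1],
  [0.3,0,0,0,1],
  [0.1,0,0,0,1],
  [0,0,0,0,1],
  [0,0,0,0,1],
  [0,0,0,0,1],
  [0,0,0,0,1],
])

```text
clock: 8.4
tcp_pos: [0.6169, 0.1697, 0.0964]
orientation: [0.702, 0.086, 0.702, -0.086]
wrist_force: [-0.2, 0.3, -3.2]
finger_gap: 0.0171
```

Emit:
servo_tool([
  [0.2,0,0,0,1],
  [0,0,0,0,1],
  [0.1,0,0,0,1],
  [0,0,0,0,1],
  [0.1,0,-0.1,0,1],
  [0,0,0,0,1],
  [0.1,0,-0.15,0,1],
  [0,0,0,0,1],
  [0,0,0,0,1],
  [0,0,0,0,1],
], grip_force=20)

```text
clock: 9.65
tcp_pos: [0.6148, 0.1701, 0.0919]
orientation: [0.702, 0.086, 0.701, -0.086]
wrist_force: [-0.6, -2.7, 3.6]
finger_gap: 0.0177
```

```bash
python3 - <<'E'
from h import *
ps=snap('scene','scene4')
s=env.get_state();print(s)
for n,p,o,sz in(('s',ps,(150,140),(150,112)),):
    a=p['pixels'][o[1]:o[1]+sz[1],o[0]:o[0]+sz[0]];a=cv2.resize(np.ascontiguousarray(a),(800,597),interpolation=cv2.INTER_CUBIC)
    cv2.imwrite(f'pics/d{n}4.png',a)
E
```

```text
{'clock': 9.7, 'joint_pos': array([ 1.44332108e-01,  5.01836532e-01, -1.82384798e-02,  1.05006645e+00,
       -1.13150818e-04,  3.88284164e-01]), 'qvel': array([ 1.32554852e-03,  1.36558512e-05, -4.79393876e-03, -3.34141956e-04,
       -3.19186499e-05,  1.07641763e-03]), 'tau': array([ 1.34462837e+00, -5.33824611e+01,  2.63637328e+01,  2.03118625e-02,
        7.97248408e-01, -9.91708227e-02]), 'tcp_pos': array([0.61461252, 0.17013572, 0.09181896]), 'orientation': array([ 0.70208693,  0.08605871,  0.70161914, -0.08601403]), 'wrist_force': array([-0.36967223, -1.64100901,  3.85410528]), 'ft_torque': array([-0.58019071, -0.33652482, -0.09745734]), 'finger_gap': 0.017223692032397493}
```

View pics/ds4.png

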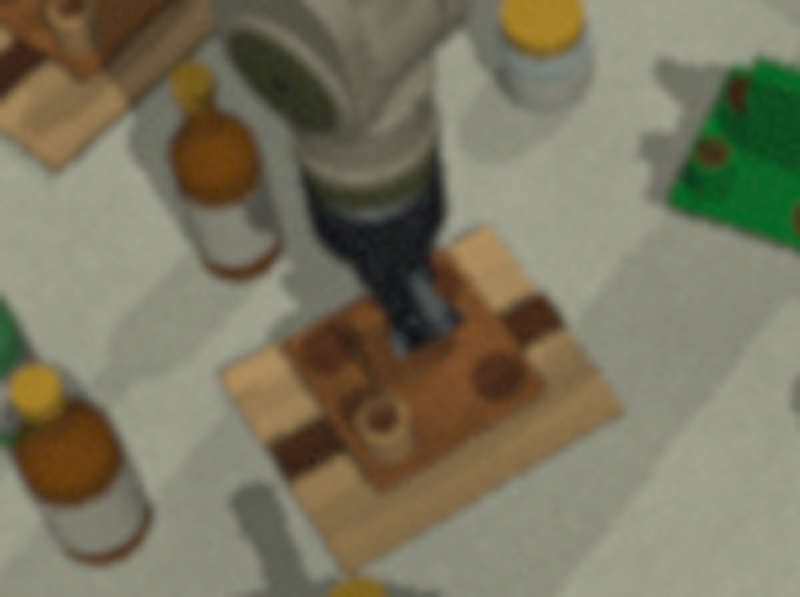

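Emit:
servo_tool([
  [0,0,0,0,0.5],
  [0,0,0,0,0.2],
  [0,0,0,0,-0.3],
  [0,0,0,0,-0.6],
  [0,0,0,0,-0.6],
  [-2,0,0,0,-0.6],
  [-3,0,0,0,-0.6],
  [-4,0,0,0,-0.6],
  [-4,0,0,0,-0.6],
  [0,0,0,0,-0.6],
])

```text
clock: 10.95
tcp_pos: [0.6165, 0.1706, 0.2255]
orientation: [0.704, 0.087, 0.699, -0.085]
wrist_force: [-0.1, -0.4, -0.8]
finger_gap: 0.0684
```

Emit:
servo_tool([
  [0,2,-4.5,0,-0.6],
  [0,2,-4.5,0,-0.6],
  [0,2,-4.5,0,-0.6],
  [0,2,-4.5,0,-0.6],
  [0,2,-4.5,0,-0.6],
  [0,2,-4.5,0,-0.6],
  [0,2,-4.5,0,-0.6],
  [0,0,0,0,-0.6],
  [0,0,0,0,-0.6],
  [0,0,0,0,-0.6],
])

```text
clock: 12.2
tcp_pos: [0.3434, 0.3815, 0.2209]
orientation: [0.702, 0.086, 0.702, -0.087]
wrist_force: [0.1, 0.0, 0.4]
finger_gap: 0.0683
```

```bash
python3 - <<'E'
from h import *
pt=snap('top','top5');ps=snap('scene','scene5')
s=env.get_state();print(s['clock'],s['tcp_pos'],s['wrist_force'])
for n,p,o,sz in(('t',pt,(225,105),(120,90)),('s',ps,(160,150),(140,105))):
    a=p['pixels'][o[1]:o[1]+sz[1],o[0]:o[0]+sz[0]];a=cv2.resize(np.ascontiguousarray(a),(800,600),interpolation=cv2.INTER_CUBIC)
    cv2.imwrite(f'pics/d{n}5.png',a)
E
```

```text
12.3 [0.34347549 0.38143741 0.22107665] [-0.62071539 -0.92172495  0.59349303]
```

View pics/dt5.png

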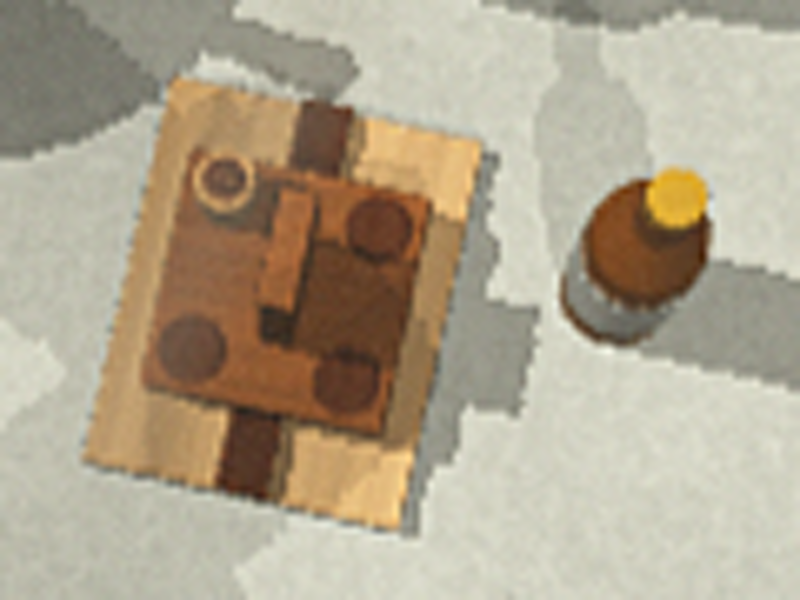

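View pics/ds5.png

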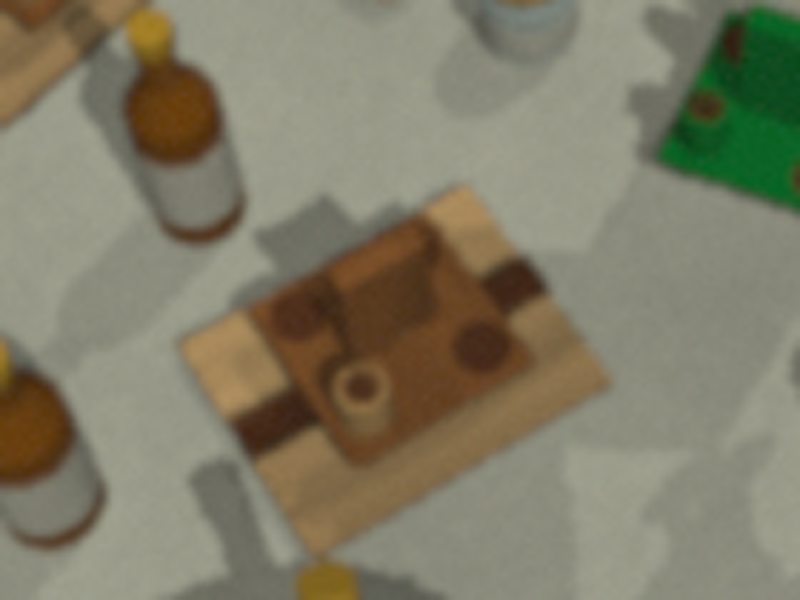

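```bash
python3 - <<'E'
from fit2 import *
q=np.load('fit.npy')
a=pickle.load(open('pics/top5.pkl','rb'));b=pickle.load(open('pics/scene5.pkl','rb'))
t3=ct([(223,180),(190,148),(433,203),(383,437),(145,387)]);s3=cs([(362,385),(358,467),(248,312),(425,216),(535,362)])
def f(v):
    if len(v)==3: v=np.r_[v,.012,0,0]
    R=(Rn.from_euler('z',v[2])*Rn.from_rotvec([v[4],v[5],0])).as_matrix();X=P@R.T+[v[0],v[1],v[3]]
    return np.r_[(proj(a,X)+q[6:8]-t3).ravel(),.7*(proj(b,X)+q[8:10]-s3).ravel()]
for n in(3,6):
    r=least_squares(f,[.61,.17,-.24,.012,0,0][:n]);v=r.x
    d=v[:2]-q[:2];c,s=np.cos(q[2]),np.sin(q[2])
    print(np.round(v,4),'yaw err',np.degrees(v[2]-q[2]),'board-frame off mm',1e3*np.array([c*d[0]+s*d[1],-s*d[0]+c*d[1]]),'tilt',np.degrees(v[4:]),'rms',np.sqrt(np.mean(r.fun**2)));print(np.round(r.fun,1))
for p in (a,b):
  for o in('tray','bottle'):print(o,[(np.round(d['location'],1),round(d['conf'],2)) for d in models.pinpoint(o,p)])
E
```

```text
[ 0.6075  0.1722 -0.2358] yaw err 0.49939705762388736 board-frame off mm [-1.87853925 -0.10395097] tilt [] rms 0.42546281273341185
[ 0.2  0.3  0.1  0.1  0.  -0.8 -0.   0.2 -1.   0.  -0.   0.5 -0.5  0.1
 -0.2 -0.3 -0.1 -0.9  0.2 -0.5]
[ 0.6087  0.1727 -0.2328  0.009   0.0298 -0.0186] yaw err 0.6719911329492453 board-frame off mm [-0.91997673  0.72788698] tilt [ 1.7064217  -1.06695578] rms 0.3635672269364445
[ 0.5  0.6  0.1  0.  -0.1 -0.7 -0.   0.3 -0.9  0.1 -0.1  0.4 -0.5  0.1
 -0.2  0.1 -0.2 -0.3  0.1 -0.3]
tray [(array([250.7, 231.6]), 0.92), (array([384.1, 166.8]), 0.73), (array([271. , 151.5]), 0.62)]
bottle [(array([314.8, 144. ]), 0.75)]
tray [(array([226.1, 211.3]), 0.83), (array([299.9, 175.6]), 0.73), (array([165.9, 140.6]), 0.71), (array([383.8, 242.4]), 0.61)]
bottle [(array([195.6, 184.2]), 0.66)]
```

```bash
python3 -c "
from workcell import order;print(order.hand_in())"
```

```text
the job is handed in; nothing more can be done
None
```

The rocking tray now sits square on its board, in the middle and level, with the batten running between its feet. I gripped it by the handle, lifted it about 3 cm, turned it about 42° clockwise (seen from above), set it down and let go. The arm was then moved clear, and I handed the job in at about 12.4 s.

- **Position:** the last fit over both cameras puts the tray within about 2 mm of the board's centre and about 0.5° of square.
- **Level:** a level pose fits the pictures with about 0.4 px error. A fit with the tilt left free gave 1–2° with hardly less error, so I read that as noise. I judged steadiness from the pictures only and did not press on the tray to test it.
- **Other things:** the bottle is upright where it was (its detected position moved by no more than 1.3 px). Tray2 was never approached. Its detected position shifted 4 px in the top view but under 0.5 px in the scene view, which I put down to detector noise.
- **Disagreement:** separate fits of the board from the two cameras differed by about 6 mm. I resolved this with a joint fit that allowed each camera a small shift, and the handle outline and the grasp agreed with it.

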